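Click the biscuit box shut

ROBOT

A 6-joint arm with a two-finger parallel gripper is mounted at the origin on the work surface. World frame = base frame: x ahead of the robot, y to its left, z up, the work surface at z = 0. Lengths are in m, angles in rad, forces in N, time in s.
With the tool pointing down it reaches from about 0.35 to 0.85 m from the base axis. Payload 8.1 kg.
Tool frame: the origin (TCP) lies at the very end of the fingers, on their centre line; the grasp point (between the pads) lies robot.grip_point_offset behind it (robot.grip_point_offset is the distance from the TCP to the grasp point, in m); z points along the fingers, y is the line along which they close (so a half turn about z gives the same grasp; the last joint's range is limited). The gripper opens to 93 mm and grips with 3 to 60 N. Pads are 15 mm wide; open, the fingers measure 128 mm over their backs; the gripper's body (75 mm by 188 mm) begins 65 mm behind the grasp point.
Start: joints at [-1.224, 0.13, 1.488, -0, 1.523, -0.085], TCP at [0.251, -0.545, 0.193] pointing down, gripper open.
Joint ranges: [-2.96, 2.96], [-0.89, 2.26], [0.02, 2.5], [-1.34, 4.48], [0, 2.73], [-2.66, 2.66]. Speed limits (rad/s): [2.39, 2.39, 2.79, 3.14, 3.14, 3.14].

INTERFACE

Orientations are given as a rotation vector (axis times angle).
In Python, from plant import robot, eyes gives the robot as it stands. The module is installed in compiled form; this text tells all that it offers.
- The arm moves only by the tool apply_moves, never from a script. Its argument "steps" is one flat list of numbers, 7 for each row, row after row: the shift along the tool's x, y, z in units of 30 mm (1.0 is 30 mm), then the turn, a rotation vector about the tool's x, y, z in units of 6 degrees (1.0 is 6 degrees), then the opening in per cent of the stroke, from 0 (shut) to 100 (fully open). In form: [dx, dy, dz, ax, ay, az, fingers, dx, dy, dz, ax, ay, az, fingers, ...]. A call has 1 to 12 rows; each row shifts and turns the commanded pose from where the row before left it, along the tool's axes as they then stand; what a row does not reach is not made up. A row lasts 1/12 s, in which the tool goes at most 41.7 mm and 7.16 degrees, less where a joint would pass 70% of its speed; a pose out of reach is approached as far as the arm can. A call is refused whole if a number of a shift passes 1 or a number of a turn 1, either way. A call with a gripper value outside its range is refused whole. The fingers move at their own pace and stop on an object; "grip_force" is the grip in N (left out, the last holds). Time passes only in rows, so rows that do not move let the fingers close. It gives the time, the measured TCP pose, the force, the opening and the grip force at its end, in the units of the state.
- robot.read_state(): the state, without advancing time (a new reading comes with each control period).
- eyes.read_camera(name): name is "scene" or "top" or "wrist"; returns the picture (400x640x3 uint8, red, green, blue); there is no depth.
- eyes.calibration(name): a dict with "K" (3x3 intrinsics, pixels), "R" (3x3) and "t" (3): a world point X has camera coordinates R X + t. Camera axes: x right, y down, z forward; pixel columns grow to the right and rows downward; lengths in m; the calibration is good to about 2 mm. The wrist camera is an equidistant fisheye: a pixel r from the principal point sees the ray r / f radians off the axis. A picture is of the moment at which its call begins: read the wrist's pose just before it. calibration takes no time and is no camera call; for the wrist camera it gives the pose at the moment of the call.
- robot.close_job(): hands the job in; it is judged then, once.
Trained networks look in the newest picture that a camera, given by its name, has taken for a name from the list of things; names that differ only in an ending like _2 or _b are one class to them, and where a whole thing is asked for, a point or a joint stands for the part that bears it (a point fixed in the world has none). Each returns a list of dicts, best first, with "conf" (0 to 1); they miss things now and then, are a little off and sometimes report something else, mostly with a low value. They report only what shows in the picture. A call takes as long as a camera call.
- eyes.search_frame(camera, thing): "rect" ([left, top, width, height] in pixels, round what is visible of it).
- eyes.place_of(camera, thing): "xy" ([column, row] in pixels: a listed point, or the origin of a listed thing).
The state is a dict: "t": time; "q": joint angles; "dq": joint speeds; "joint_torque": joint torques, N m; "tool_pos": TCP position; "orientation": TCP orientation; "force": force on the tool from outside, world axes, zero at the start; "wrist_torque": the same for the moment, N m; "opening": finger opening in m; "gripper_force": force on a finger pad.
Only numpy, scipy, OpenCV 4.12 (cv2) and the standard library are available. Lean on these libraries where they do the work, as an engineer would, in place of code of your own. Each camera call takes 0.05 s, during which the arm holds its last target. There are 200 camera calls.

TASK

Shut the long box of biscuits on the kitchen counter: press the free edge of its hinged lid, the edge away from the robot, straight down past the spring catch until it clicks and the lid stays shut by itself. Leave the smaller square box standing ajar as it is.

Things in the scene. Friction and masses are not known exactly. Their poses are not given: they have to be found in the camera images.
- long_lid (a joint): Opening (rad) of the white lid of the long box of biscuits (frosted clear, 100 deep x 190 wide x 70 mm high, fixed on a wooden board 6 to 30 mm thick): 0 shut, positive open. Hinged on the 190 mm side nearer the robot. Starts ajar, 0.28 to 0.5, and stays where left. Catch: 0.11 to 0.06, 9 to 13 N at the free edge, then it snaps to 0.01 and holds; let go sooner, it springs up to 0.15.
- long_edge (a point): Where to press: on top of the long box's lid, mid-width, 15 mm in from the free edge (the one away from the robot), 110 mm from the hinge line, 6 mm above that line along z; 77 mm above the box's board when shut. It moves and tilts with the lid. x axis along the lid away from the hinge, y along the free edge, z out of the lid's top.
- square_lid (a joint): Opening (rad) of the white lid of the smaller box (100 deep x 100 wide x 80 mm high, same make, fixed on its own board 6 to 30 mm thick, paper cake cups inside, no biscuits): 0 shut, positive open. Starts ajar at 0.28 to 0.5; to be left alone.
- square_edge (a point): Point on top of the square box's lid, mid-width, 15 mm in from its free edge and 110 mm from its hinge line; axes as for long_edge.

How it is judged:
By the outcome, as a careful person would: the job done as asked, in the order asked, and still so for the second after the job is handed in, with the robot touching nothing.
It also fails if it takes over 35 s, if anything falls off the work surface, if the arm or the gripper's body presses on something with over 40 N, if the wrist force passes 120 N, or if a joint passes its speed limit or range.

## Working session

There is one attempt and no reset: what is moved stays moved. The work goes in short steps, Python scripts to look and compute and a tool call to move; the robot and the scene stay as the last step left them, time stands still between calls to the robot, and variables do not carry over. Pictures are saved under pics/ and viewed, at most 10 in all, crops included, and the job is handed in when it is done.

Besides the shell and the picture viewer there is one more tool, called after "Call:" as a command line: name --argument value ..., lists and objects as JSON in quotes. apply_moves: Moves the arm, as the interface text tells. Its arguments: {"type":"object","properties":{"steps":{"type":"array"},"grip_force":{"type":"number"}},"required":["steps"]}

```bash
mkdir -p pics
python3 - <<'E'
from plant import robot, eyes
import cv2,numpy as np
for c in ("scene","top"):
    im=eyes.read_camera(c); cv2.imwrite(f"pics/{c}1.png",im[:,:,::-1])
    for th in ("long_lid","square_lid"): print(c,th,eyes.search_frame(c,th)[:2])
    for th in ("long_edge","square_edge","long_lid"): print(c,th,eyes.place_of(c,th)[:3])
    print({k:np.round(v,4).tolist() for k,v in eyes.calibration(c).items()})
s=robot.read_state();print(s['t'],s['tool_pos'],s['orientation'],s['opening'],robot.grip_point_offset)
E
```

```text
scene long_lid [{'rect': [153.6, 217.2, 99.3, 55.1], 'conf': 0.67}]
scene square_lid [{'rect': [282.7, 198.7, 60.0, 38.3], 'conf': 0.86}]
scene long_edge []
scene square_edge [{'xy': [329.2, 223.8], 'conf': 0.82}]Traceback (most recent call last):
  File "<stdin>", line 6, in <module>
ValueError: it knows: long_edge, square_edge
```

Run:
```python
from plant import robot, eyes
import cv2,numpy as np
for c in ("top","scene"):
    im=eyes.read_camera(c); cv2.imwrite(f"pics/{c}1.png",im[:,:,::-1])
    for th in ("long_lid","square_lid"): print(c,th,eyes.search_frame(c,th)[:2])
    for th in ("long_edge","square_edge"): print(c,th,eyes.place_of(c,th)[:3])
    print({k:np.round(v,4).tolist() for k,v in eyes.calibration(c).items()})
s=robot.read_state();print(s['t'],s['tool_pos'],s['orientation'],s['opening'],robot.grip_point_offset)
```

```text
top long_lid [{'rect': [384.4, 160.1, 110.6, 75.7], 'conf': 0.67}]
top square_lid [{'rect': [289.2, 134.3, 64.5, 71.0], 'conf': 0.55}]
top long_edge [{'xy': [446.8, 175.8], 'conf': 0.68}]
top square_edge [{'xy': [318.0, 152.2], 'conf': 0.93}]
{'K': [[423.3722, 0.0, 317.9786], [0.0, 423.3722, 201.2798], [0.0, 0.0, 1.0]], 'R': [[0.008, -0.9994, 0.0348], [-0.9979, -0.0102, -0.0641], [0.0644, -0.0343, -0.9973]], 't': [-0.0126, 0.5128, 0.9623]}
scene long_lid [{'rect': [155.4, 216.7, 94.0, 55.9], 'conf': 0.58}]
scene square_lid [{'rect': [278.0, 199.4, 65.7, 38.7], 'conf': 0.85}]
scene long_edge [{'xy': [204.3, 255.4], 'conf': 0.72}]
scene square_edge [{'xy': [326.3, 220.5], 'conf': 0.62}]
{'K': [[442.2641, 0.0, 310.818], [0.0, 442.2641, 195.8987], [0.0, 0.0, 1.0]], 'R': [[0.4958, 0.8683, 0.0188], [0.6907, -0.381, -0.6146], [-0.5265, 0.3177, -0.7886]], 't': [-0.2729, -0.2792, 1.4133]}
0.75 [ 0.25113407 -0.54493192  0.19267871] [ 3.06861133e+00  6.73019413e-01 -6.50052289e-06] 0.09266854674080777 0.0188
```

View pics/scene1.png

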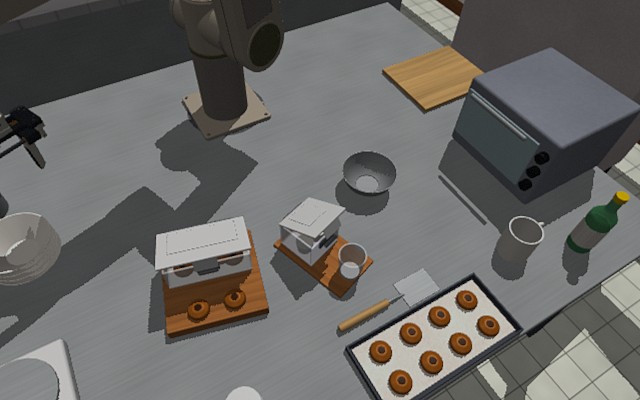

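View pics/top1.png

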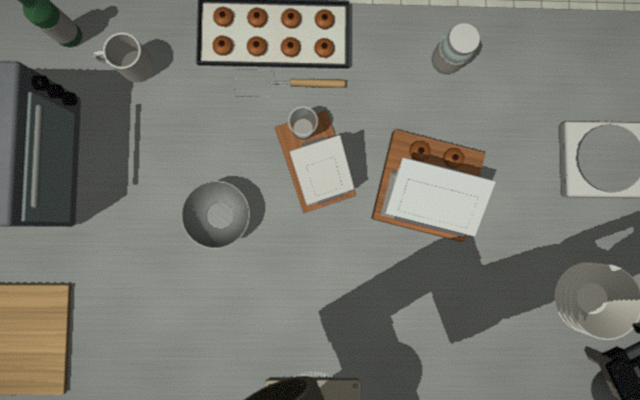

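The scene picture shows the long box at about (203,260), its lid free edge running (157,259)–(250,250). In the top picture its free edge runs (403,160)–(494,181). The square box is beside it, at (322,170) in top. I'll enlarge both to get the lid corners.

Run:
```python
import cv2,numpy as np
a=cv2.imread("pics/top1.png")[145:250,365:505]; b=cv2.imread("pics/scene1.png")[205:310,140:280]
cv2.imwrite("pics/crop.png",np.vstack([cv2.resize(i,None,fx=5,fy=5,interpolation=cv2.INTER_CUBIC) for i in (a,)]))
cv2.imwrite("pics/crop2.png",cv2.resize(b,None,fx=5,fy=5,interpolation=cv2.INTER_CUBIC))
```

```text
(no output)
```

View pics/crop.png

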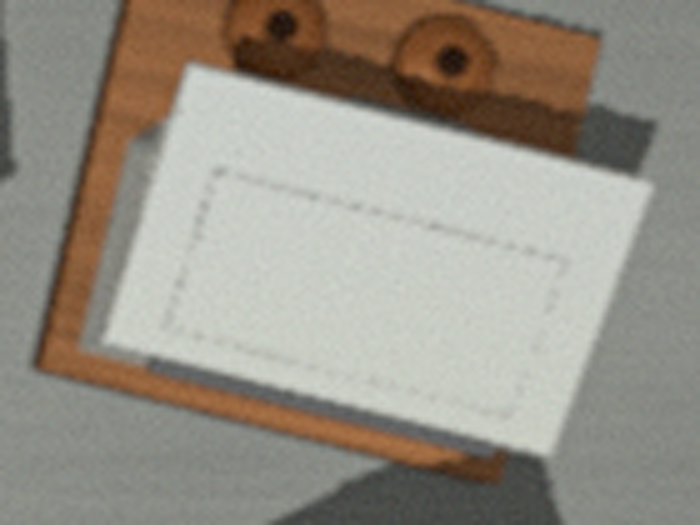

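View pics/crop2.png

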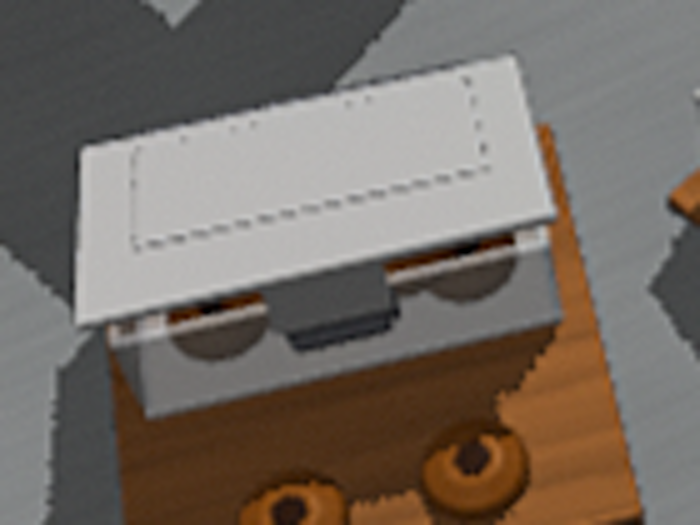

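The crops give the lid corners. In top they are free (402.6,158) and (495.6,182), hinge (385.6,214) and (475,236). In scene, in the same order, they are (251,248.6), (155.6,270), (243,216.4) and (156.4,234.6).

Run:
```python
from plant import robot, eyes
import cv2,numpy as np
from scipy.spatial.transform import Rotation as R
T,S=[(lambda c:c["K"]@np.c_[c["R"],c["t"]])(eyes.calibration(n)) for n in("top","scene")]
t=np.array([[402.6,158],[495.6,182],[385.6,214],[475,236],[446.8,175.8],[318,152.2]])
s=np.array([[251,248.6],[155.6,270],[243,216.4],[156.4,234.6],[204.3,255.4],[327.5,222]])
X=cv2.triangulatePoints(T,S,t.T,s.T);X=(X[:3]/X[3]).T
for x in X:
    h=np.r_[x,1];e=[ (P@h)[:2]/(P@h)[2] for P in(T,S)]
    print(x.round(4))
print((e[0]-t[-1]).round(1))
print("w",np.linalg.norm(X[0]-X[1]),np.linalg.norm(X[2]-X[3]),"d",np.linalg.norm(X[0]-X[2]),np.linalg.norm(X[1]-X[3]))
d=(X[0]+X[1]-X[2]-X[3])/2
w=(X[0]-X[1]+X[2]-X[3])/2
print("dir",d,"yaw edge",np.arctan2(-w[0],w[1]),"yaw d",np.arctan2(d[1],d[0]),"open",np.arcsin(d[2]/np.linalg.norm(d)))
q=robot.read_state();print(R.from_rotvec(q['orientation']).as_matrix().round(4))
```

```text
[ 0.5955 -0.1749  0.1428]
[ 0.5485 -0.365   0.1452]
[ 0.4826 -0.1472  0.1017]
[ 0.4372 -0.3376  0.1053]
[ 0.5607 -0.2665  0.1392]
[0.6087 0.0013 0.134 ]
[-2.2 -1.3]
w 0.19589286716352833 0.19574539138676195 d 0.12331803146600365 0.12135748865100855
dir [ 0.11210638 -0.02750273  0.04052377] yaw edge -0.23805601886342237 yaw d -0.24057577232760835 open 0.3376240456466876
[[ 0.9082  0.4185  0.    ]
 [ 0.4185 -0.9082 -0.    ]
 [-0.      0.     -1.    ]]
```

Call:
apply_moves --steps '[0, 0, -0.8, 0, 0, 0, 0, 0, 0, -0.8, 0, 0, 0, 0, 0.5, -0.7, 0, 0, 0, 0, 0, 0.5, -0.7, 0, 0, 0, 0, 0, 0.5, -0.7, 0, 0, 0, 0, 0, 0.5, -0.7, 0, 0, 0, 0, 0, 0.5, -0.7, 0, 0, 0, 0, 0, 0.5, -0.7, 0, 0, 0, 0, 0, 0.5, -0.7, 0, 0, 0, 0, 0, 0.5, -0.7, 0, 0, 0, 0, 0]' --grip_force 20

```text
t: 1.58
tool_pos: [0.2899, -0.341, 0.2407]
orientation: [3.068, 0.673, 0.0]
force: [0.6, 0.4, 0.8]
opening: 0.0306
gripper_force: 0.0
```

Call:
apply_moves --steps '[0.77, 0.13, 0, 0, 0, 0, 0, 0.77, 0.13, 0, 0, 0, 0, 0, 0.77, 0.13, 0, 0, 0, 0, 0, 0.77, 0.13, 0, 0, 0, 0, 0, 0.77, 0.13, 0, 0, 0, 0, 0, 0.77, 0.13, 0, 0, 0, 0, 0, 0.77, 0.13, 0, 0, 0, 0, 0, 0.77, 0.13, 0, 0, 0, 0, 0, 0.77, 0.13, 0, 0, 0, 0, 0, 0.77, 0.13, 0, 0, 0, 0, 0, 0.77, 0.13, 0, 0, 0, 0, 0, 0.77, 0.13, 0, 0, 0, 0, 0]'

```text
t: 2.58
tool_pos: [0.5623, -0.2682, 0.2406]
orientation: [3.069, 0.673, 0.0]
force: [0.6, 0.8, 0.5]
opening: 0.0006
gripper_force: 0.0
```

Call:
apply_moves --steps '[0, 0, 0, 0, 0, 0.8, 0, 0, 0, 0, 0, 0, 0.8, 0, 0, 0, 0, 0, 0, 0.8, 0, 0, 0, 0, 0, 0, 0.8, 0, 0, 0, 0, 0, 0, 0.8, 0, 0, 0, 0, 0, 0, 0.8, 0, 0, 0, 0, 0, 0, 0.8, 0, 0, 0, 0, 0, 0, 0.8, 0, 0, 0, 0, 0, 0, 0, 0, 0, 0, 0, 0, 0, 0, 0]'

```text
t: 3.42
tool_pos: [0.5611, -0.2686, 0.2406]
orientation: [-3.12, 0.37, 0.0]
force: [-0.2, -0.2, 0.6]
opening: 0.0004
gripper_force: 0.0
```

Run:
```python
from plant import robot, eyes
import cv2,numpy as np
from scipy.spatial.transform import Rotation as R
s=robot.read_state();print(s['tool_pos'],R.from_rotvec(s['orientation']).as_matrix().round(3)[:2,:2],s['opening'],s['q'].round(2) if hasattr(s['q'],'round') else s['q'])
im=eyes.read_camera("scene"); cv2.imwrite("pics/s2.png",cv2.resize(im[90:330,100:400,::-1],None,fx=2.5,fy=2.5))
```

```text
[ 0.56112044 -0.26862174  0.24061778] [[ 0.972 -0.234]
 [-0.234 -0.972]] 0.00038991694118297495 [-0.53  0.18  1.35  0.    1.61  1.28]
```

View pics/s2.png

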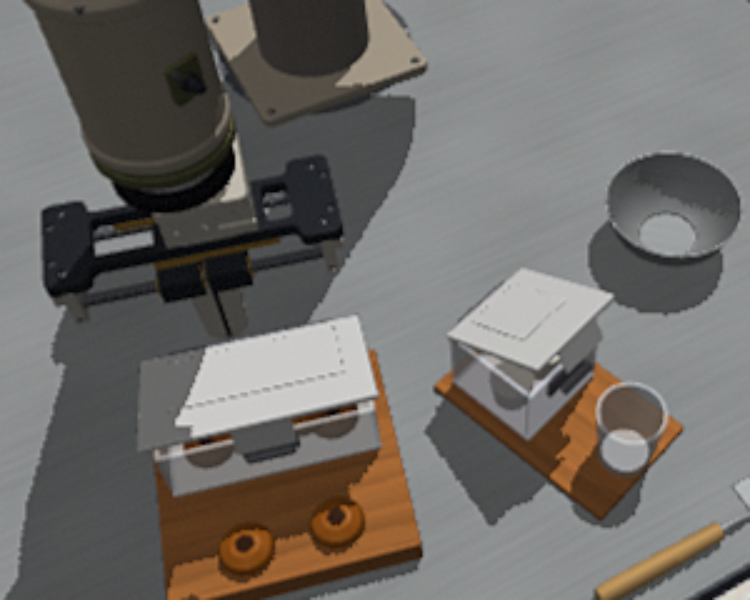

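The scene picture shows the closed gripper above the lid and aligned with its edge, at about (225,320) in the crop. The square box is clear of it, so I'll go down.

Call:
apply_moves --steps '[0, 0, 0.7, 0, 0, 0, 0, 0, 0, 0.7, 0, 0, 0, 0, 0, 0, 0.7, 0, 0, 0, 0, 0, 0, 0.5, 0, 0, 0, 0, 0, 0, 0.2, 0, 0, 0, 0, 0, 0, 0.2, 0, 0, 0, 0, 0, 0, 0.1, 0, 0, 0, 0, 0, 0, 0.1, 0, 0, 0, 0]'

```text
t: 4.13
tool_pos: [0.5617, -0.269, 0.1455]
orientation: [3.119, -0.373, 0.002]
force: [-0.0, -0.1, -0.1]
opening: 0.0007
gripper_force: 0.0
```

Call:
apply_moves --steps '[0, 0, 0.1, 0, 0, 0, 0, 0, 0, 0.1, 0, 0, 0, 0, 0, 0, 0.1, 0, 0, 0, 0, 0, 0, 0.1, 0, 0, 0, 0, 0, 0, 0.1, 0, 0, 0, 0, 0, 0, 0, 0, 0, 0, 0]'

```text
t: 4.63
tool_pos: [0.5608, -0.2684, 0.1288]
orientation: [-3.119, 0.374, 0.001]
force: [-0.0, -0.3, -0.1]
opening: 0.0003
gripper_force: 0.0
```

Run:
```python
from plant import robot, eyes
import cv2
im=eyes.read_camera("scene"); cv2.imwrite("pics/s3.png",cv2.resize(im[170:330,130:330,::-1],None,fx=3.5,fy=3.5))
```

```text
(no output)
```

View pics/s3.png

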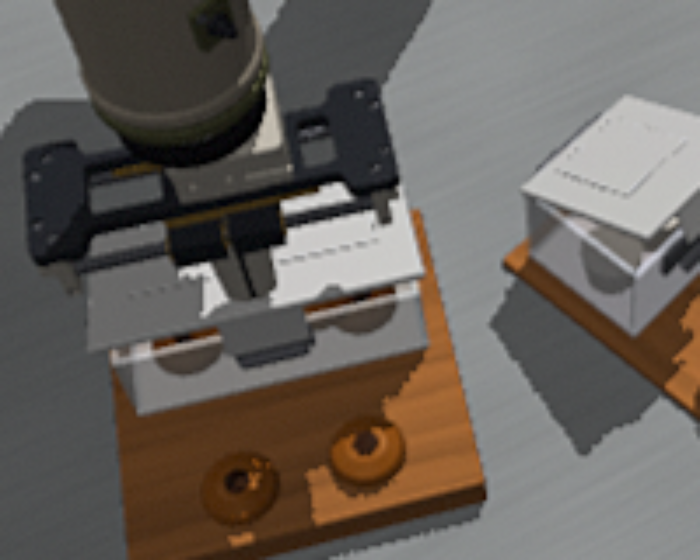

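The fingertips, at about (250,298) in the crop, rest on the lid just inside its free edge, mid-width. The lid has begun to go down, so I'll keep pressing.

Call:
apply_moves --steps '[0, 0, 0.1, 0, 0, 0, 0, 0, 0, 0.1, 0, 0, 0, 0, 0, 0, 0.1, 0, 0, 0, 0, 0, 0, 0.1, 0, 0, 0, 0, 0, 0, 0, 0, 0, 0, 0]'

```text
t: 5.1
tool_pos: [0.5608, -0.2684, 0.1168]
orientation: [-3.119, 0.374, 0.001]
force: [0.5, 0.7, -0.6]
opening: 0.0004
gripper_force: 0.0
```

Call:
apply_moves --steps '[0, 0, 0.1, 0, 0, 0, 0, 0, 0, 0.1, 0, 0, 0, 0, 0, 0, 0, 0, 0, 0, 0]'

```text
t: 5.35
tool_pos: [0.5609, -0.2685, 0.111]
orientation: [-3.119, 0.374, 0.001]
force: [-0.0, 0.1, 0.0]
opening: 0.0008
gripper_force: 0.1
```

Call:
apply_moves --steps '[0, 0, 0.1, 0, 0, 0, 0, 0, 0, 0, 0, 0, 0, 0]'

```text
t: 5.52
tool_pos: [0.561, -0.2685, 0.1081]
orientation: [-3.119, 0.374, 0.001]
force: [0.3, 0.2, -0.5]
opening: 0.0006
gripper_force: 0.2
```

Call:
apply_moves --steps '[0, 0, 0.1, 0, 0, 0, 0, 0, 0, 0, 0, 0, 0, 0]'

```text
t: 5.68
tool_pos: [0.561, -0.2685, 0.1051]
orientation: [-3.119, 0.374, 0.001]
force: [-0.0, -0.1, 0.4]
opening: 0.0003
gripper_force: 0.3
```

Call:
apply_moves --steps '[0, 0, 0.08, 0, 0, 0, 0, 0, 0, 0, 0, 0, 0, 0]'

```text
t: 5.85
tool_pos: [0.561, -0.2686, 0.1028]
orientation: [-3.119, 0.374, 0.0]
force: [0.2, -0.1, 1.5]
opening: 0.0005
gripper_force: 0.3
```

Call:
apply_moves --steps '[0, 0, 0.07, 0, 0, 0, 0, 0, 0, 0, 0, 0, 0, 0]'

```text
t: 6.02
tool_pos: [0.5611, -0.2686, 0.1008]
orientation: [-3.119, 0.374, 0.0]
force: [0.8, -0.2, 0.3]
opening: 0.0006
gripper_force: 0.3
```

Call:
apply_moves --steps '[0, 0, 0.07, 0, 0, 0, 0, 0, 0, 0, 0, 0, 0, 0]'

```text
t: 6.18
tool_pos: [0.5611, -0.2686, 0.0987]
orientation: [-3.119, 0.374, 0.0]
force: [-0.3, 0.1, 0.8]
opening: 0.0006
gripper_force: 0.4
```

Call:
apply_moves --steps '[0, 0, 0.07, 0, 0, 0, 0, 0, 0, 0, 0, 0, 0, 0]'

```text
t: 6.35
tool_pos: [0.561, -0.2686, 0.0966]
orientation: [-3.119, 0.374, 0.0]
force: [0.2, 0.4, 1.6]
opening: 0.0005
gripper_force: 0.4
```

Call:
apply_moves --steps '[0, 0, 0.07, 0, 0, 0, 0, 0, 0, 0, 0, 0, 0, 0]'

```text
t: 6.52
tool_pos: [0.561, -0.2686, 0.0944]
orientation: [-3.119, 0.374, 0.0]
force: [0.1, -0.3, 0.7]
opening: 0.0003
gripper_force: 0.4
```

Call:
apply_moves --steps '[0, 0, 0.07, 0, 0, 0, 0, 0, 0, 0, 0, 0, 0, 0]'

```text
t: 6.68
tool_pos: [0.5611, -0.2686, 0.0924]
orientation: [-3.119, 0.374, 0.0]
force: [0.7, 0.3, 1.7]
opening: 0.0007
gripper_force: 0.4
```

Run:
```python
from plant import robot, eyes
import cv2
im=eyes.read_camera("scene"); cv2.imwrite("pics/s4.png",cv2.resize(im[190:310,140:280,::-1],None,fx=5,fy=5))
print(robot.read_state()['force'])
```

```text
[-0.00922494  0.34179081  0.2394858 ]
```

View pics/s4.png

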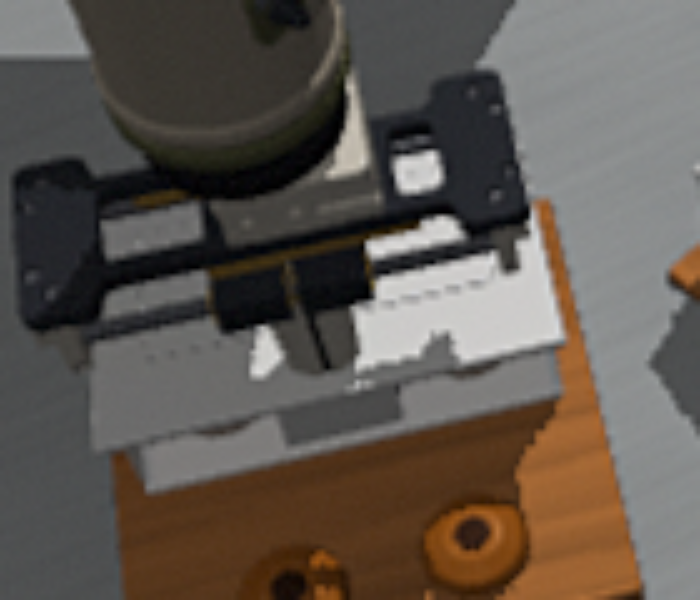

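The lid has followed the tips down, with its edge near (330,395) in the crop, and is almost shut. The catch is next.

Call:
apply_moves --steps '[0, 0, 0.07, 0, 0, 0, 0, 0, 0, 0, 0, 0, 0, 0]'

```text
t: 6.9
tool_pos: [0.5613, -0.2687, 0.0909]
orientation: [3.119, -0.374, 0.0]
force: [-0.8, 0.9, 3.9]
opening: 0.0007
gripper_force: 1.7
```

Call:
apply_moves --steps '[0, 0, 0.07, 0, 0, 0, 0, 0, 0, 0, 0, 0, 0, 0]'

```text
t: 7.07
tool_pos: [0.5615, -0.2688, 0.0895]
orientation: [3.119, -0.373, 0.002]
force: [-1.7, 1.1, 7.5]
opening: 0.0008
gripper_force: 3.5
```

Call:
apply_moves --steps '[0, 0, 0.05, 0, 0, 0, 0, 0, 0, 0, 0, 0, 0, 0]'

```text
t: 7.23
tool_pos: [0.5617, -0.2688, 0.0885]
orientation: [3.119, -0.373, 0.002]
force: [-2.1, 2.7, 7.6]
opening: 0.0008
gripper_force: 4.6
```

Call:
apply_moves --steps '[0, 0, 0.07, 0, 0, 0, 0, 0, 0, 0, 0, 0, 0, 0]'

```text
t: 7.4
tool_pos: [0.5619, -0.2689, 0.0862]
orientation: [3.119, -0.373, 0.003]
force: [-0.6, 1.4, 7.4]
opening: 0.0003
gripper_force: 3.6
```

Call:
apply_moves --steps '[0, 0, 0.07, 0, 0, 0, 0, 0, 0, 0, 0, 0, 0, 0]'

```text
t: 7.57
tool_pos: [0.562, -0.2688, 0.0835]
orientation: [3.119, -0.373, 0.003]
force: [2.2, -0.6, 2.1]
opening: 0.0005
gripper_force: 1.3
```

Call:
apply_moves --steps '[0, 0, 0.07, 0, 0, 0, 0, 0, 0, 0, 0, 0, 0, 0]'

```text
t: 7.73
tool_pos: [0.561, -0.2686, 0.0803]
orientation: [-3.119, 0.374, 0.0]
force: [0.8, -0.9, 1.9]
opening: 0.0004
gripper_force: 0.8
```

Call:
apply_moves --steps '[0, 0, 0.05, 0, 0, 0, 0, 0, 0, 0, 0, 0, 0, 0]'

```text
t: 7.9
tool_pos: [0.561, -0.2686, 0.0799]
orientation: [3.119, -0.374, -0.0]
force: [-1.9, 1.8, 9.1]
opening: 0.0004
gripper_force: 3.7
```

Call:
apply_moves --steps '[0, 0, 0.05, 0, 0, 0, 0, 0, 0, 0, 0, 0, 0, 0]'

```text
t: 8.07
tool_pos: [0.5611, -0.2687, 0.0796]
orientation: [3.119, -0.374, -0.0]
force: [-5.4, 2.9, 16.1]
opening: 0.0006
gripper_force: 7.9
```

The force rose, fell past the catch and is now rising hard against the stop, so the lid is shut. I'll lift off and check.

Call:
apply_moves --steps '[0, 0, -0.2, 0, 0, 0, 0, 0, 0, -0.5, 0, 0, 0, 0, 0, 0, -0.8, 0, 0, 0, 0, 0, 0, -0.8, 0, 0, 0, 0, 0, 0, -0.8, 0, 0, 0, 0, 0, 0, -0.8, 0, 0, 0, 0, -0.8, 0, 0, 0, 0, 0, 0, -0.8, 0, 0, 0, 0, 0, 0, -0.8, 0, 0, 0, 0, 0, 0, 0, 0, 0, 0, 0, 0, 0]'

```text
t: 8.9
tool_pos: [0.4874, -0.2505, 0.1934]
orientation: [-3.118, 0.374, 0.006]
force: [-0.3, -0.1, -0.3]
opening: 0.0006
gripper_force: 0.0
```

Run:
```python
from plant import robot, eyes
import cv2
im=eyes.read_camera("scene"); cv2.imwrite("pics/s5.png",cv2.resize(im[170:330,130:350,::-1],None,fx=3.5,fy=3.5))
s=robot.read_state();print(s['force'],s['tool_pos'],s['t'])
```

```text
[-0.22861181  0.41557473  0.98917873] [ 0.48923802 -0.25104658  0.19390451] 8.95
```

View pics/s5.png

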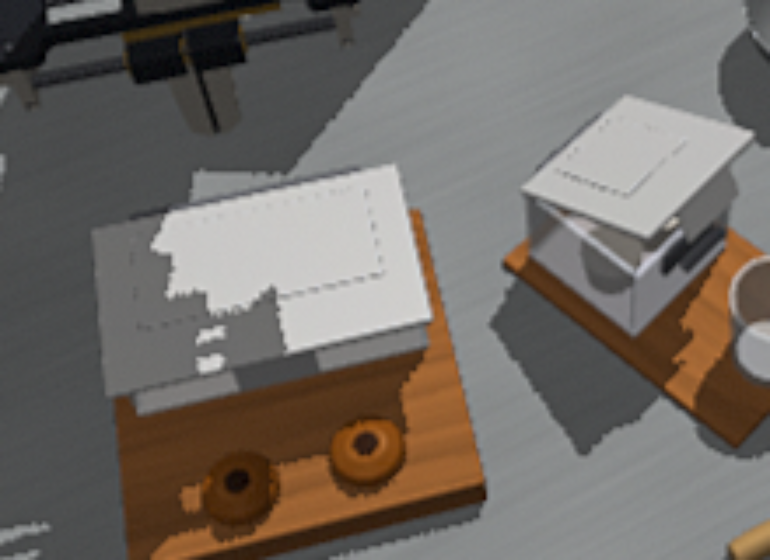

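The long lid is flat and shut, with its edge at (105,393)–(430,318) in the crop. The square box is still ajar, and the tool is clear.

```bash
python3 -c "
from plant import robot
print(robot.close_job())"
```

```text
the job is handed in; nothing more can be done
None
```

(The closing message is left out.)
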